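# Restart the flat lap at its third speed

## Robot

A 6-joint arm with a two-finger parallel gripper is mounted at the origin on the work surface. World frame = base frame: x ahead of the robot, y to its left, z up, the work surface at z = 0. Lengths are in mm, angles in degrees, forces in N, time in s.
With the tool pointing down it reaches from about 275 to 1000 mm from the base axis. Payload 8.4 kg.
Tool frame: the origin (TCP) lies between the finger pads; the fingertips stand 11 mm ahead of it and the grasp point (between the pads) lies 8 mm behind it; z points along the fingers, y is the line along which they close (so a half turn about z gives the same grasp; the last joint's range is limited). The gripper opens to 85 mm and grips with 20 to 120 N. Pads are 22 mm wide; open, the fingers measure 114 mm over their backs; the gripper's body (76 mm by 85 mm) begins 54 mm behind the grasp point. The pads swing forward as they close: fully open they stand 13 mm farther back than shut.
Start: joints at [-66.715, 20.225, 93.587, -0, 66.188, -0.138], TCP at [248.442, -573.502, 242.281] pointing down, gripper open.
Joint ranges: [-150.9, 150.9], [-52.94, 120.26], [3.33, 152.33], [-74.26, 254.26], [0, 154.13], [-172.89, 172.89]. Speed limits (degrees/s): [127.2, 127.2, 159.86, 180, 180, 180].

## Interface

Orientations are given as a 3x3 rotation matrix whose columns are the frame's x, y, z axes.
In Python, from plant import env, vision gives the robot as it stands.
- The arm moves only by the shell command python3 -m jog 'ROWS'. ROWS is JSON, one flat list of numbers, 7 for each row, row after row: the shift along the tool's x, y, z in m, then the turn, a rotation vector about the tool's x, y, z in rad, then the opening, from 0 (shut) to 1 (fully open). A call has 1 to 10 rows; each row is the pose to reach, as a shift and turn from the pose commanded when the call began, along the tool's axes at that moment; what a row does not reach only later rows make up. A row lasts 1/10 s, in which the tool goes at most 50 mm and 8.59 degrees, less where a joint would pass 70% of its speed; a pose out of reach is approached as far as the arm can. A call with a gripper value outside its range is refused whole. The fingers move at their own pace and stop on an object; the grip force is fixed at half the most. Time passes only in rows, so rows that repeat a pose let the fingers close. It gives the time, the measured TCP pose, the force, the opening and the grip force at its end, in the units of the state.
- env.read_state(): the state, without advancing time (a new reading comes with each control period).
- vision.read_camera(name): name is "scene" or "top"; returns a dict with "frame" (400x640x3 uint8, red, green, blue), "range_z" (400x640 float32, mm along the optical axis (not along the pixel's ray), 0 where there is no reading), "fov_y" (degrees; the focal length in pixels is half the picture's height over the tangent of half this angle, whatever the lens; pixels are square), "cx", "cy" (the principal point, pixels), "xyz" and "attitude" of the camera in the world. Camera axes: x right, y up, looking along -z (the intrinsics and any distortion apply to the point x, -y, -z); pixel columns grow to the right and rows downward; lengths in mm; the calibration is good to about 2 mm. A picture is of the moment at which its call begins.
- env.close_job(): hands the job in; it is judged then, once.
The state is a dict: "t": time; "joint_positions": joint angles; "qd": joint speeds; "tau": joint torques, N m; "eef_pos": TCP position; "tcp_rot": TCP orientation; "force": force on the tool from outside, world axes, zero at the start; "wrist_torque": the same for the moment, N m; "finger_gap": opening from 0.0 (shut) to 1.0 (fully open); "finger_force": force on a finger pad.
Only numpy, scipy, OpenCV 4.12 (cv2) and the standard library are available. Lean on these libraries where they do the work, as an engineer would, in place of code of your own. Each camera call takes 0.05 s, during which the arm holds its last target. There are 200 camera calls.

## Task

The flat-lap grinder on the bench was left with its speed lever part-way up, and it will only start from off. Using light fingertip pushes, no gripping, slide the speed lever all the way back to its off stop and, with it there, press the round power button fully in and let it spring out; then slide the lever forward, counting the clicks by feel, and leave it seated in the third click from off, never running past that click. Do not lift anything or shove the machine along the bench, and leave the direction rocker and everything lying on and around the machine where it is.

Things in the scene. Friction and masses are not known exactly. Their poses are not given: they have to be found in the camera images.
- lap_unit: Flat lap: grey box 200 mm (x) by 340 mm (y), 7 kg, loose on rubber feet, 80 mm high to its aluminium control deck (y +24 to +164 mm). To its right a black bowl (180 mm wide, rim 118 mm high) with the lap disc; a drip tank on a post, 250 mm high, at the rear right. Origin: centre of its footprint on the table; x from operator to the rear, y to its left, z up; yaw within 0.4. Slides at 30 to 60 N.
- lever_travel (a joint): Speed lever along its slot (m): 0 is off, at the stop on the operator's side, growing to the rear (machine +x). Seats 13 mm apart: 0, 0.013, 0.026, 0.039 (third click), 0.052, 0.065 (end stop). Starts in the first or second click. A sprung ball holds each seat: about 4 N to leave it, less towards the crest midway (6.5 mm); past that the lever snaps by itself into the next seat and stays.
- speed_lever: The speed lever: a black cap 20 mm (machine x) by 30 mm (y) by 22 mm high, top 38 mm and underside 16 mm above the deck, on a thin steel blade standing in a slot that runs along machine x. Origin: on the deck surface (80 mm above the table) below the cap's centre; axes as lap_unit. At off: x -32.5, y +62 mm in the lap_unit frame. Fine ticks beside the slot mark the six seats, the longest at off.
- lever_top (a point): Centre of the top face of the speed lever's cap (38 mm above the deck), with a white line across it; moves with the lever.
- deck_slot_off (a point): Fixed point on the deck surface (80 mm above the table) in the slot, straight below lever_top when the lever is at off.
- power_button (a joint): Travel (m) of the power button: 0 out, 0.005 fully in. Springs back; 1.5 N starts it, 5 N puts it fully in.
- power_top (a point): Centre of the top of the round grey power button (22 mm diameter, 14 mm proud of the deck, in a steel bezel of 30 mm diameter that is 6 mm high); at x -50 mm, y +125 mm in the lap_unit frame, the operator's-side left corner of the deck.
- direction_rocker (a joint): Angle (rad) of the direction rocker: 0 as found, up to 0.3 when tipped over. To be left alone.
- rocker_top (a point): Top centre of the grey rectangular direction rocker, 26 mm by 15 mm, about 10 mm proud of the deck, in a black bezel 34 mm by 22 mm; at x +4 mm, y +125 mm in the lap_unit frame, behind the power button.
- blank_holder: Waisted brass blank holder, 30 mm diameter, 32 mm tall, 0.12 kg, standing loose on the rear left of the deck. Origin: centre of its underside. Leave it.
- dressing_stick: White dressing stick 18 mm (x) by 66 mm (y) by 14 mm, 0.05 kg, lying loose across the deck behind the slot's rear end. Origin: centre of its underside. Leave it.
- stamp_set: Orange block 50 mm by 64 mm by 42 mm full of upright steel letter punches, 66 mm tall in all, loose on the table. Origin: centre of its underside. Leave it.
- mallet: Small mallet lying along its x, 230 mm long, wooden handle, cylindrical steel head (86 mm by 33 mm) at +x with a brass and a black face, loose on the table. Origin: on the table near mid handle. Leave it.
- marker: Marker pen lying along its x, 135 mm by 15 mm, loose on the table. Origin: below its middle. Leave it.
- tub: Small white plastic tub, 72 mm diameter, 40 mm tall, with a few copper blanks, loose on the table. Origin: centre of its underside. Leave it.
- bench_block: Square dark steel bench block 90 mm by 90 mm by 20 mm, 1.2 kg, loose on the green cutting mat. Origin: centre of its underside. Leave it.

How it is judged (in metres and radians):
On the way, in this order (a step that is already met when the one before it is completed fails the run):
1. the speed lever is slid back to its off stop (within 3 mm) (value of joint lever_travel below 0.003 m), for 0.1 s.
2. the power button is pressed in (at least 4 of its 5 mm) while the lever is at off (value of joint power_button above 0.004 m and value of joint lever_travel below 0.003 m), for 0.05 s.
At the end, for the whole second after the job is handed in: The speed lever rests in the third click from off (39 mm, within 2.5 mm), the power button is out again, the direction rocker is as found, and the machine stands within 20 mm of where it was (value of joint lever_travel between 0.0365 and 0.0415 m and velocity of joint lever_travel between -0.005 and 0.005 m/s and value of joint power_button below 0.0015 m and value of joint direction_rocker below 0.1 rad and distance of lap_unit from where it was at the start of the episode below 0.02 m and linear speed of lap_unit below 0.01 m/s); the robot touches nothing.
It fails at once if the speed lever is run past the third click (value of joint lever_travel above 0.0455 m).
It fails at once if the speed lever is gripped or forced (fingers on it with over 30 N) (contact force between the fingers and speed_lever above 30 N).
It fails at once if the direction rocker is tipped (value of joint direction_rocker above 0.15 rad).
It fails at once if the machine is shoved more than 20 mm, tipped or lifted (distance of lap_unit from where it was at the start of the episode above 0.02 m or height (world z) of lap_unit above 0.01 m or angle between lap_unit's own z axis and vertical above 0.06 rad).
It fails at once if a thing lying on or around the machine is moved or lifted by more than 20 mm (distance of any of blank_holder, dressing_stick, stamp_set, mallet, marker, tub, bench_block from where it was at the start of the episode above 0.02 m).
It also fails if it takes over 70 s, if anything falls off the work surface, if the arm or the gripper's body presses on something with over 40 N, if the wrist force passes 120 N, or if a joint passes its speed limit or range.

## Working session

There is one attempt and no reset: what is moved stays moved. The work goes in short steps, Python scripts to look and compute and a shell command to move; the robot and the scene stay as the last step left them, time stands still between calls to the robot, and variables do not carry over. Pictures are saved under pics/ and viewed, at most 10 in all, crops included, and the job is handed in when it is done.

```bash
mkdir -p pics; ls
python3 - <<'E'
from plant import env, vision
import cv2, numpy as np
for n in("scene","top"):
    c=vision.read_camera(n); cv2.imwrite(f"pics/{n}0.png",c["frame"][:,:,::-1]); np.savez(f"{n}0.npz",**c)
    print(n,{k:v for k,v in c.items() if k not in("frame","range_z")}, (c["range_z"]>0).mean())
print(env.read_state())
E
```

```text
pics
scene {'fov_y': 52.84935470254624, 'cx': 324.7392672033245, 'cy': 194.21567833253965, 'xyz': array([1015.95251817,  643.10623101,  966.8682553 ]), 'attitude': array([[-0.80529152, -0.43209346,  0.40595666],
       [ 0.59266506, -0.60508434,  0.53162118],
       [ 0.01592798,  0.66870635,  0.74335598]])} 0.99578515625
top {'fov_y': 42.74513901201989, 'cx': 320.2161098397029, 'cy': 190.28558660742243, 'xyz': array([ 441.55139159,    3.40819976, 1867.96780245]), 'attitude': array([[ 0.01264117,  0.99813715, -0.05968608],
       [-0.99987171,  0.01203081, -0.01057443],
       [-0.00983666,  0.05981209,  0.99816119]])} 0.9959375
{'t': 0.1, 'joint_positions': array([-6.67168835e+01,  2.02596004e+01,  9.36244382e+01,  1.39020561e-03,
        6.61866242e+01, -1.36688644e-01]), 'qd': array([ 0.07891178,  0.03442429, -0.10472062,  0.01936605,  0.11273271,
        0.1076142 ]), 'tau': array([ 4.13147909e-04, -6.06356192e+01, -3.42819142e+01,  5.20839819e-05,
        3.98034404e-03, -2.46974643e-06]), 'eef_pos': array([ 248.27127453, -573.1339129 ,  241.62775439]), 'tcp_rot': array([[ 9.17621196e-01,  3.97455812e-01, -4.67101948e-04],
       [ 3.97456086e-01, -9.17620486e-01,  1.14163730e-03],
       [ 2.51280654e-05, -1.23324310e-03, -9.99999239e-01]]), 'force': array([ 0.26928295, -0.13164712,  0.03459554]), 'wrist_torque': array([0.03248107, 0.00857514, 0.01925895]), 'finger_force': 0.0, 'finger_gap': 1.0017037354674871}
```

View pics/scene0.png

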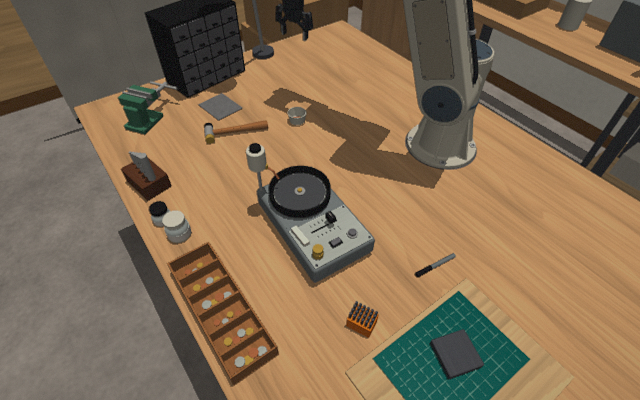

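View pics/top0.png

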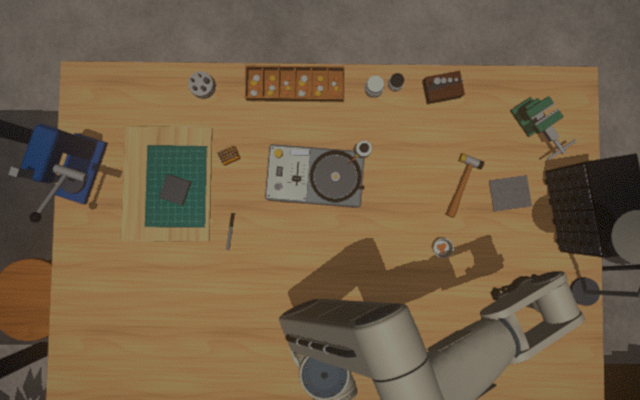

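The scene view shows the machine at about (315,215), with the lever cap near (331,217), the power button (352,233), the rocker (336,242) and the brass holder (318,251). In the top view the machine covers (265-365, 145-207). Next I'll crop both views and use the depth data.

```bash
cat > h.py <<'E'
import numpy as np, cv2
from plant import env, vision
def load(n): return dict(np.load(n))
def f(c): return 200/np.tan(np.radians(float(c["fov_y"]))/2)
def cloud(c):
    v,u=np.mgrid[0:400,0:640]; z=c["range_z"]
    p=np.stack([(u-c["cx"])/f(c)*z,-(v-c["cy"])/f(c)*z,-z],-1)
    return p@c["attitude"].T+c["xyz"]
def px(c,P):
    q=(np.atleast_2d(P)-c["xyz"])@c["attitude"]
    return np.stack([c["cx"]+f(c)*q[:,0]/-q[:,2],c["cy"]-f(c)*q[:,1]/-q[:,2]],-1)
def ray(c,u,v,z):
    d=c["attitude"]@np.array([(u-c["cx"])/f(c),-(v-c["cy"])/f(c),-1.])
    return c["xyz"]+d*(z-c["xyz"][2])/d[2]
def crop(c,u0,u1,v0,v1,k,name):
    cv2.imwrite(name,cv2.resize(np.ascontiguousarray(c["frame"][v0:v1,u0:u1,::-1]),None,fx=k,fy=k,interpolation=cv2.INTER_CUBIC))
E
python3 - <<'E'
from h import *
s=load("scene0.npz");t=load("top0.npz")
crop(s,250,390,140,290,4,"pics/s1.png"); crop(t,255,375,135,215,6,"pics/t1.png")
for c,n,(u0,u1,v0,v1) in((s,"scene",(240,400,130,290)),(t,"top",(255,375,135,215))):
    P=cloud(c)[v0:v1,u0:u1].reshape(-1,3)
    h,e=np.histogram(P[:,2],bins=np.arange(-10,130,5));print(n,dict(zip(e[:-1],h)))
    D=P[(P[:,2]>76)&(P[:,2]<84)]
    for lo,hi in((72,88),(110,123)):
        D=P[(P[:,2]>lo)&(P[:,2]<hi)]; print(lo,len(D),D.mean(0).round(1),cv2.minAreaRect(D[:,:2].astype(np.float32)))
E
```

```text
scene {np.int64(-10): np.int64(58), np.int64(-5): np.int64(7651), np.int64(0): np.int64(9180), np.int64(5): np.int64(143), np.int64(10): np.int64(10), np.int64(15): np.int64(17), np.int64(20): np.int64(66), np.int64(25): np.int64(99), np.int64(30): np.int64(108), np.int64(35): np.int64(95), np.int64(40): np.int64(113), np.int64(45): np.int64(109), np.int64(50): np.int64(119), np.int64(55): np.int64(117), np.int64(60): np.int64(101), np.int64(65): np.int64(173), np.int64(70): np.int64(326), np.int64(75): np.int64(1887), np.int64(80): np.int64(1419), np.int64(85): np.int64(208), np.int64(90): np.int64(316), np.int64(95): np.int64(951), np.int64(100): np.int64(934), np.int64(105): np.int64(173), np.int64(110): np.int64(236), np.int64(115): np.int64(299), np.int64(120): np.int64(30)}
72 3670 [614.4 108.5  79.4] ((601.3516235351562, 44.41374206542969), (338.646484375, 198.05416870117188), 86.0077133178711)
110 563 [608.1  15.9 115.5] ((597.5001220703125, 32.062957763671875), (305.2210693359375, 179.97825622558594), 89.30438995361328)
top {np.int64(-10): np.int64(546), np.int64(-5): np.int
[... 268 characters left out ...]
): np.int64(5), np.int64(50): np.int64(4), np.int64(55): np.int64(7), np.int64(60): np.int64(19), np.int64(65): np.int64(133), np.int64(70): np.int64(539), np.int64(75): np.int64(1197), np.int64(80): np.int64(999), np.int64(85): np.int64(421), np.int64(90): np.int64(356), np.int64(95): np.int64(660), np.int64(100): np.int64(522), np.int64(105): np.int64(194), np.int64(110): np.int64(95), np.int64(115): np.int64(133), np.int64(120): np.int64(44)}
72 2915 [596.6  79.8  79.5] ((601.442138671875, 38.96287536621094), (345.4730529785156, 198.6453857421875), 86.20783996582031)
110 261 [605.8  16.7 116.2] ((598.55859375, 31.647422790527344), (298.9318542480469, 176.6725616455078), 89.51507568359375)
```

View pics/s1.png

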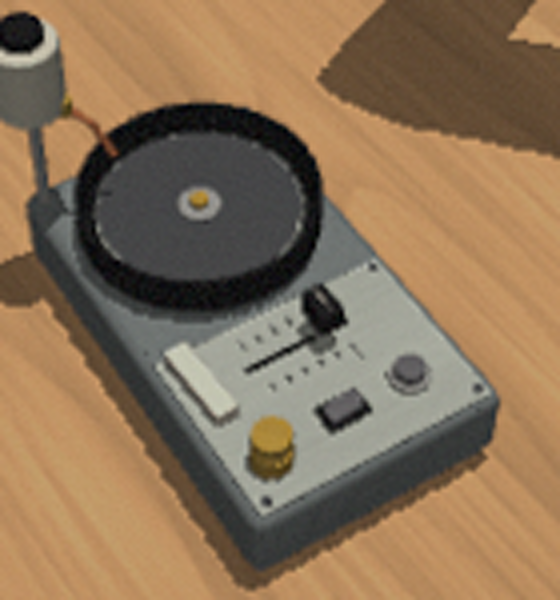

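View pics/t1.png

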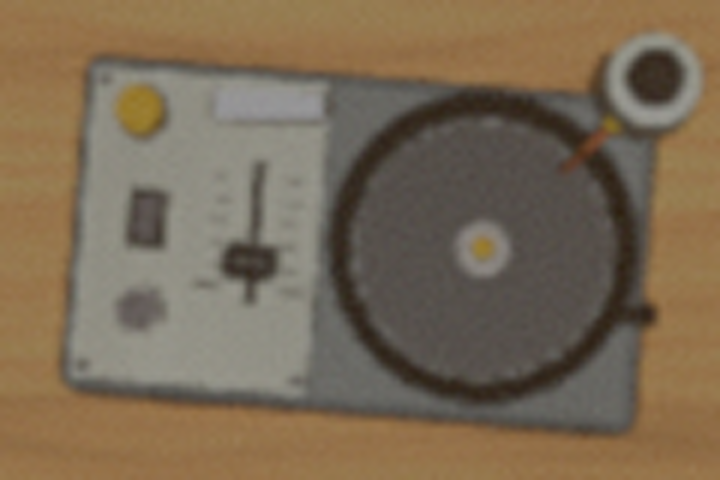

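The crops show the parts clearly. In the scene crop the button is at (410,368), the rocker at (343,408), the cap top at (323,297) and the slot's rear end at (247,371). In the top crop the button is at (140,308), the rocker at (147,218) and the cap at (250,262). The off tick, the longest, is at (204,285). I'll fit the machine pose to both views.

```bash
cat > fit.py <<'E'
from h import *
from scipy.optimize import least_squares
s=load("scene0.npz");t=load("top0.npz")
S=lambda x,y:((x+.5)/4+249.5,(y+.5)/4+139.5); T=lambda x,y:((x+.5)/6+254.5,(y+.5)/6+134.5)
obs=[(s,(-50,125,94),S(410,368)),(s,(4,125,89),S(343,408)),(t,(-50,125,94),T(140,308)),(t,(4,125,89),T(147,218))]
def W(q,P):
    c,n=np.cos(q[2]),np.sin(q[2]); x,y,z=P; return np.array([q[0]+c*x-n*y,q[1]+n*x+c*y,z])
def res(q,o): return np.concatenate([px(c,W(q,P))[0]-uv for c,P,uv in o])
q0=[601,42,-.07]
if __name__=="__main__":
    for o in(obs,obs[:2],obs[2:]):
        r=least_squares(res,q0,args=(o,)); print(r.x.round(4),r.fun.round(2))
    for c,n,lo in((s,"s",(240,400,130,290)),(t,"t",(255,375,135,215))):
        print(n,"planar button/rocker:",*[ray(c_,*uv,P[2]).round(1) for c_,P,uv in obs if c_ is c])
    print("cap top S",ray(s,*S(323,297),118),"T",ray(t,*T(250,262),118))
    # triangulate power button, rocker and cap
    for a,b in((S(410,368),T(140,308)),(S(343,408),T(147,218)),(S(323,297),T(250,262))):
        r=least_squares(lambda X:np.r_[px(s,X)[0]-a,px(t,X)[0]-b],[600,100,100]);print("tri",r.x.round(1),r.fun.round(2))
    q=least_squares(res,q0,args=(obs,)).x
    for lx in(-32.5,-19.5,-6.5): print(W(q,(lx,62,118)).round(1))
    # overlays
    for c,(u0,u1,v0,v1),k,n in((s,(250,390,140,290),4,"pics/s2.png"),(t,(255,375,135,215),6,"pics/t2.png")):
        im=cv2.resize(np.ascontiguousarray(c["frame"][v0:v1,u0:u1,::-1]),None,fx=k,fy=k,interpolation=cv2.INTER_CUBIC)
        def pl(pts,col):
            p=((np.array([px(c,W(q,P))[0] for P in pts])-[u0,v0]+.5)*k-.5).round().astype(np.int32); cv2.polylines(im,[p],True,col,1)
        box=lambda x,y,a,b,z:[(x-a,y-b,z),(x+a,y-b,z),(x+a,y+b,z),(x-a,y+b,z)]
        pl(box(0,0,100,170,80),(0,0,255));pl(box(4,125,13,7.5,90),(0,255,255))
        pl([(-50+11*np.cos(a),125+11*np.sin(a),94) for a in np.linspace(0,6.28,30)],(0,255,0))
        pl(box(-19.5,62,10,15,118),(255,0,0));pl(box(-6.5,62,10,15,118),(255,0,255))
        cv2.imwrite(n,im)
    a=cv2.imread("pics/s2.png");b=cv2.resize(cv2.imread("pics/t2.png"),None,fx=.5,fy=.5);
E
python3 fit.py
```

```text
[ 6.032237e+02  4.301020e+01 -5.420000e-02] [-0.26 -0.04 -0.13 -0.09 -0.25  0.29 -0.18  0.02]
[ 6.025965e+02  4.343590e+01 -5.690000e-02] [-0.05  0.04  0.05 -0.04]
[ 6.042238e+02  4.233550e+01 -5.060000e-02] [-0.01  0.14  0.01 -0.14]
s planar button/rocker: [559.6 171.   94. ] [613.9 168.   89. ]
t planar button/rocker: [561.1 169.7  94. ] [614.1 167.   89. ]
cap top S [582.51574901 102.83457535 118.        ] T [586.63618602 104.83915372 118.        ]
tri [560.2 170.5  94. ] [-0.28 -0.02 -0.25  0.26]
tri [613.8 167.4  88.2] [-0.11 -0.01 -0.1   0.11]
tri [585.4 105.3 122.6] [-0.26 -0.02 -0.22  0.25]
[574.1 106.7 118. ]
[587.1 106.  118. ]
[600.1 105.3 118. ]
```

View pics/s2.png

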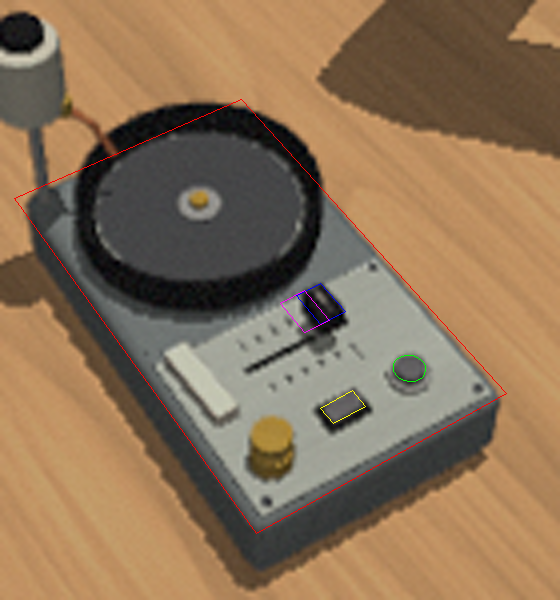

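View pics/t2.png

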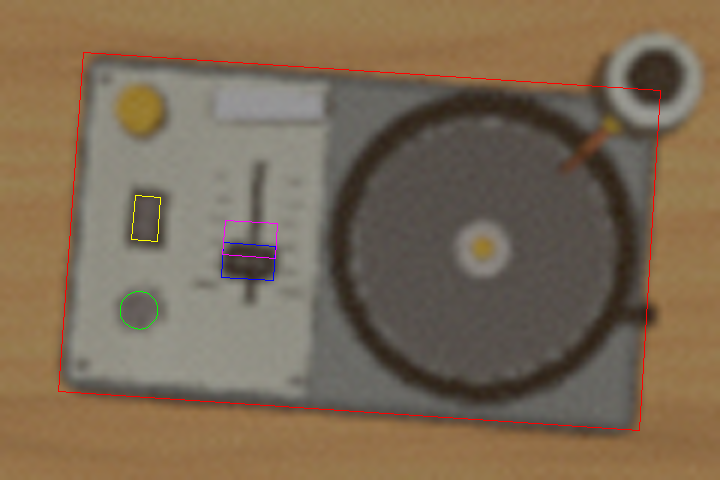

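The overlay matches. The lever is in the first click (blue box), with its cap centre at about (587,106), the button at (560,170.5) and yaw about -0.06. I'll work out the tool-frame shifts.

```bash
cat > go.py <<'E'
import sys; from h import *
from scipy.spatial.transform import Rotation as Ro
a=np.array([float(x) for x in sys.argv[1:4]]); s=env.read_state(); R=s["tcp_rot"]; y=-.06
Rt=np.array([[np.cos(y),np.sin(y),0],[np.sin(y),-np.cos(y),0],[0,0,-1]])
print("t",s["t"],"shift mm",(R.T@(a-s["eef_pos"])).round(1),"turn",Ro.from_matrix(R.T@Rt).as_rotvec().round(4),"F",s["force"].round(2))
E
python3 go.py 617 104 242
```

```text
t 0.1 shift mm [ 6.075e+02 -4.748e+02  2.000e-01] turn [-1.200e-03  3.000e-04  4.687e-01] F [ 0.27 -0.13  0.03]
```

```bash
python3 -m jog '[0.03,-0.024,0,0,0,0.05,0, 0.06,-0.047,0,0,0,0.09,0, 0.09,-0.07,0,0,0,0.14,0, 0.12,-0.094,0,0,0,0.19,0, 0.15,-0.117,0,0,0,0.24,0, 0.18,-0.141,0,0,0,0.28,0, 0.21,-0.164,0,0,0,0.33,0, 0.24,-0.188,0,0,0,0.38,0, 0.27,-0.211,0,0,0,0.43,0, 0.3,-0.235,0,0,0,0.469,0]'; python3 go.py 617 104 242
```

```text
t: 1.1
eef_pos: [430.7, -237.2, 242.1]
tcp_rot: [[0.998, -0.062, -0.0], [-0.062, -0.998, 0.0], [-0.0, -0.0, -1.0]]
force: [0.4, 0.1, -0.1]
finger_gap: 0.0
finger_force: 0.0
t 1.1 shift mm [ 1.647e+02 -3.521e+02  1.000e-01] turn [-0.0001  0.0002 -0.0023] F [ 0.42  0.05 -0.12]
```

```bash
python3 -m jog '[0.018,-0.039,0,0,0,0,0, 0.037,-0.078,0,0,0,0,0, 0.055,-0.117,0,0,0,0,0, 0.073,-0.156,0,0,0,0,0, 0.091,-0.195,0,0,0,0,0, 0.11,-0.234,0,0,0,0,0, 0.128,-0.273,0,0,0,0,0, 0.146,-0.312,0,0,0,0,0, 0.1647,-0.352,0,0,0,0,0, 0.1647,-0.352,0,0,0,0,0]'; python3 -m jog '[0,0,0.02,0,0,0,0, 0,0,0.04,0,0,0,0, 0,0,0.06,0,0,0,0, 0,0,0.075,0,0,0,0, 0,0,0.09,0,0,0,0, 0,0,0.1,0,0,0,0, 0,0,0.1,0,0,0,0]'
python3 - <<'E'
from h import *
c=vision.read_camera("scene"); np.savez("scene1.npz",**c); crop(c,250,390,140,290,4,"pics/s3.png")
E
```

```text
t: 2.1
eef_pos: [617.7, 107.2, 241.8]
tcp_rot: [[0.998, -0.057, 0.001], [-0.057, -0.998, 0.002], [0.001, -0.002, -1.0]]
force: [0.2, -0.1, 0.4]
finger_gap: -0.0
finger_force: 0.0
t: 2.8
eef_pos: [615.1, 102.6, 140.8]
tcp_rot: [[0.998, -0.06, -0.002], [-0.06, -0.998, -0.0], [-0.002, 0.001, -1.0]]
force: [0.2, -0.3, -0.7]
finger_gap: -0.001
finger_force: 0.0
```

View pics/s3.png

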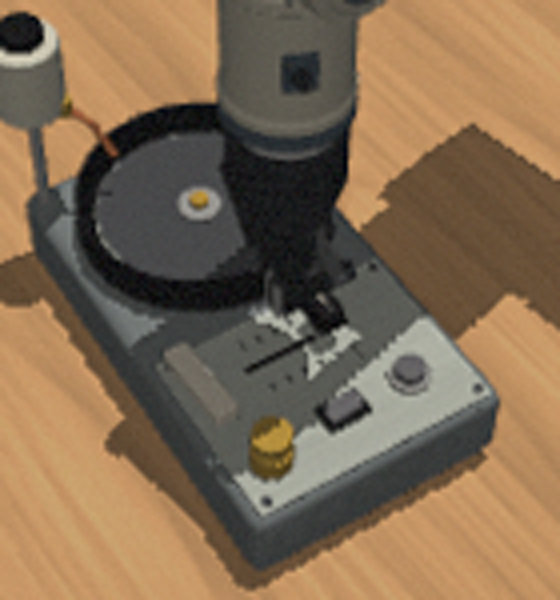

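The fingertips hang just behind the cap, at crop position (295,310), and clear of everything else. I'll descend beside the cap.

```bash
python3 -m jog '[0.002,-0.002,0.006,0,0,0,0, 0.002,-0.002,0.012,0,0,0,0, 0.002,-0.002,0.018,0,0,0,0, 0.002,-0.002,0.023,0,0,0,0, 0.002,-0.002,0.027,0,0,0,0, 0.002,-0.002,0.027,0,0,0,0]'; python3 -m jog '[-0.001,0,0,0,0,0,0, -0.002,0,0,0,0,0,0, -0.003,0,0,0,0,0,0, -0.004,0,0,0,0,0,0, -0.005,0,0,0,0,0,0, -0.006,0,0,0,0,0,0, -0.006,0,0,0,0,0,0]'
```

```text
t: 3.45
eef_pos: [617.6, 104.6, 114.5]
tcp_rot: [[0.998, -0.06, -0.001], [-0.06, -0.998, -0.0], [-0.001, 0.0, -1.0]]
force: [0.6, -0.5, 0.1]
finger_gap: 0.001
finger_force: 0.0
t: 4.15
eef_pos: [611.9, 105.1, 115.3]
tcp_rot: [[0.998, -0.06, -0.0], [-0.06, -0.998, -0.0], [-0.0, 0.0, -1.0]]
force: [0.1, -0.7, 0.3]
finger_gap: 0.003
finger_force: 0.0
```

```bash
for i in 1 2 3; do echo; done; python3 -m jog '[-0.001,0,0,0,0,0,0, -0.002,0,0,0,0,0,0, -0.002,0,0,0,0,0,0]'; python3 -m jog '[-0.001,0,0,0,0,0,0, -0.002,0,0,0,0,0,0, -0.002,0,0,0,0,0,0]';python3 -m jog '[-0.001,0,0,0,0,0,0, -0.002,0,0,0,0,0,0, -0.002,0,0,0,0,0,0]'
```

```text
t: 4.45
eef_pos: [609.9, 105.2, 115.2]
tcp_rot: [[0.998, -0.06, -0.0], [-0.06, -0.998, -0.0], [-0.0, 0.0, -1.0]]
force: [0.7, 1.3, 0.2]
finger_gap: 0.001
finger_force: 0.0
t: 4.75
eef_pos: [607.9, 105.3, 115.3]
tcp_rot: [[0.998, -0.06, -0.0], [-0.06, -0.998, -0.0], [-0.0, 0.0, -1.0]]
force: [-0.5, -0.0, -0.2]
finger_gap: 0.002
finger_force: 0.0
t: 5.05
eef_pos: [605.9, 105.5, 115.3]
tcp_rot: [[0.998, -0.06, -0.0], [-0.06, -0.998, 0.0], [-0.0, -0.0, -1.0]]
force: [-0.4, 0.7, 0.0]
finger_gap: 0.001
finger_force: 0.0
```

```bash
python3 -m jog '[-0.001,0,0,0,0,0,0, -0.002,0,0,0,0,0,0, -0.002,0,0,0,0,0,0]'|grep -E "eef|force: \["; python3 -m jog '[-0.001,0,0,0,0,0,0, -0.002,0,0,0,0,0,0, -0.002,0,0,0,0,0,0]'|grep -E "eef|force: \[";python3 -m jog '[-0.001,0,0,0,0,0,0, -0.002,0,0,0,0,0,0, -0.002,0,0,0,0,0,0]'|grep -E "eef|force: \["
```

```text
eef_pos: [604.5, 105.5, 115.4]
force: [3.2, -1.0, -2.7]
eef_pos: [601.7, 105.7, 115.3]
force: [1.4, -0.1, 0.1]
eef_pos: [599.4, 105.8, 115.2]
force: [-0.1, -0.1, 0.2]
```

```bash
python3 -m jog '[-0.001,0,0,0,0,0,0, -0.002,0,0,0,0,0,0, -0.002,0,0,0,0,0,0]'|grep -E "eef|force: \["; python3 -m jog '[-0.001,0,0,0,0,0,0, -0.002,0,0,0,0,0,0, -0.002,0,0,0,0,0,0]'|grep -E "eef|force: \[";python3 -m jog '[-0.001,0,0,0,0,0,0, -0.0015,0,0,0,0,0,0, -0.0015,0,0,0,0,0,0]'|grep -E "eef|force: \["
```

```text
eef_pos: [597.6, 105.9, 115.2]
force: [0.3, 0.0, -0.4]
eef_pos: [595.8, 106.0, 115.2]
force: [-0.8, -0.3, 0.3]
eef_pos: [594.4, 106.2, 115.3]
force: [0.3, 0.3, -0.3]
```

```bash
python3 -m jog '[-0.0005,0,0,0,0,0,0, -0.001,0,0,0,0,0,0, -0.001,0,0,0,0,0,0]'|grep -E "eef|force: \["
```

```text
eef_pos: [593.5, 106.2, 115.3]
force: [1.3, 0.6, -0.8]
```

```bash
python3 -m jog '[-0.0005,0,0,0,0,0,0, -0.001,0,0,0,0,0,0, -0.001,0,0,0,0,0,0]'|grep -E "eef|force: \["; python3 -m jog '[-0.0005,0,0,0,0,0,0, -0.001,0,0,0,0,0,0, -0.001,0,0,0,0,0,0]'|grep -E "eef|force: \["
```

```text
eef_pos: [592.7, 106.2, 115.3]
force: [-0.1, 0.1, -0.6]
eef_pos: [592.1, 106.3, 115.4]
force: [4.4, -0.8, -2.1]
```

The finger hits a firm stop 13 mm from first contact, so the lever is at off. I'll back away and move over the button.

```bash
python3 -m jog '[0.004,0,0,0,0,0,0, 0.008,0,0,0,0,0,0, 0.008,0,-0.015,0,0,0,0, 0.008,0,-0.03,0,0,0,0, 0.008,0,-0.04,0,0,0,0, 0.008,0,-0.04,0,0,0,0]'|grep -E "eef|force: \["; python3 go.py 560 170.5 150
```

```text
eef_pos: [600.8, 106.1, 157.9]
force: [-1.1, -0.2, 0.3]
t 8.35 shift mm [-44.6 -61.8   7.8] turn [-0.0009 -0.0037 -0.0002] F [-1.09 -0.16  0.28]
```

```bash
python3 -m jog '[-0.011,-0.015,0,0,0,0,0, -0.022,-0.031,0,0,0,0,0, -0.033,-0.046,0,0,0,0,0, -0.0445,-0.062,0,0,0,0,0, -0.0445,-0.062,0.01,0,0,0,0, -0.0445,-0.062,0.02,0,0,0,0, -0.0445,-0.062,0.03,0,0,0,0, -0.0445,-0.062,0.04,0,0,0,0, -0.0445,-0.062,0.044,0,0,0,0, -0.0445,-0.062,0.044,0,0,0,0]'|grep -E "eef|force: \["; python3 go.py 560 170.5 105
python3 - <<'E'
from h import *
c=vision.read_camera("scene"); np.savez("scene2.npz",**c); crop(c,290,390,180,280,5,"pics/s4.png")
E
```

```text
eef_pos: [558.5, 169.8, 110.2]
force: [0.6, 1.0, 0.1]
t 9.35 shift mm [ 1.5 -0.7  5.2] turn [ 0.0006  0.0016 -0.0008] F [0.6  1.02 0.11]
```

View pics/s4.png

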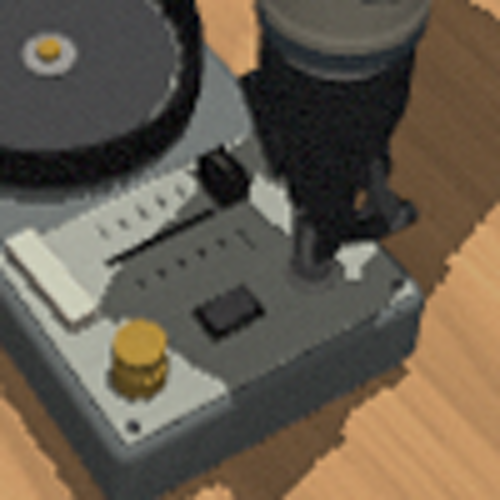

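The lever now sits at the long off tick, with its cap at crop (222,178), and the fingertips stand over the button at (312,262). Pressing down.

```bash
for i in 1; do python3 -m jog '[0,0,0.001,0,0,0,0, 0,0,0.002,0,0,0,0, 0,0,0.003,0,0,0,0, 0,0,0.004,0,0,0,0, 0,0,0.005,0,0,0,0, 0,0,0.005,0,0,0,0]'; done|grep -E "eef|force: \["; python3 -m jog '[0,0,0.001,0,0,0,0, 0,0,0.002,0,0,0,0, 0,0,0.002,0,0,0,0]'|grep -E "eef|force: \["
```

```text
eef_pos: [558.8, 170.4, 106.2]
force: [0.0, -0.3, -0.3]
eef_pos: [558.9, 170.4, 104.3]
force: [-0.0, 0.2, 1.8]
```

```bash
python3 -m jog '[0,0,0.001,0,0,0,0, 0,0,0.002,0,0,0,0, 0,0,0.002,0,0,0,0]'|grep -E "eef|force: \["; python3 -m jog '[0,0,0.001,0,0,0,0, 0,0,0.002,0,0,0,0, 0,0,0.002,0,0,0,0]'|grep -E "eef|force: \[";  python3 -m jog '[0,0,0.0005,0,0,0,0, 0,0,0.001,0,0,0,0, 0,0,0.001,0,0,0,0]'|grep -E "eef|force: \["
```

```text
eef_pos: [558.9, 170.4, 102.3]
force: [-0.8, -0.5, 2.6]
eef_pos: [558.9, 170.4, 100.3]
force: [-1.6, 1.3, 5.3]
eef_pos: [559.0, 170.4, 100.0]
force: [-2.8, 0.1, 10.6]
```

The button is fully in, bottoming at 10.6 N. I'll release it, lift, and go to the operator's side of the lever.

```bash
python3 -m jog '[0,0,-0.004,0,0,0,0, 0,0,-0.01,0,0,0,0, 0,0,-0.02,0,0,0,0, 0,0,-0.035,0,0,0,0, 0,0,-0.045,0,0,0,0, 0,0,-0.045,0,0,0,0, 0,0,-0.045,0,0,0,0]'|grep -E "eef|force: \["; python3 go.py 535 109 115
```

```text
eef_pos: [559.0, 170.4, 144.7]
force: [-0.2, -0.1, -0.7]
t 11.9 shift mm [-20.3  62.8  29.7] turn [-0.0003 -0.0008 -0.0002] F [-0.21 -0.11 -0.75]
```

```bash
python3 -m jog '[-0.005,0.016,0,0,0,0,0, -0.01,0.031,0,0,0,0,0, -0.015,0.047,0,0,0,0,0, -0.0203,0.063,0,0,0,0,0, -0.0203,0.063,0.01,0,0,0,0, -0.0203,0.063,0.02,0,0,0,0, -0.0203,0.063,0.03,0,0,0,0, -0.0203,0.063,0.03,0,0,0,0]'|grep -E "eef|force: \["; python3 -m jog '[0.001,0,0,0,0,0,0, 0.002,0,0,0,0,0,0, 0.003,0,0,0,0,0,0, 0.004,0,0,0,0,0,0, 0.005,0,0,0,0,0,0, 0.006,0,0,0,0,0,0, 0.007,0,0,0,0,0,0, 0.008,0,0,0,0,0,0, 0.008,0,0,0,0,0,0]'|grep -E "eef|force: \["
```

```text
eef_pos: [533.8, 108.8, 112.4]
force: [0.2, 0.5, -0.8]
eef_pos: [542.9, 108.2, 114.3]
force: [0.1, 0.3, -0.5]
```

```bash
python3 -m jog '[0.001,0,0,0,0,0,0, 0.002,0,0,0,0,0,0, 0.002,0,0,0,0,0,0]'|grep -E "eef|force: \["; python3 -m jog '[0.001,0,0,0,0,0,0, 0.002,0,0,0,0,0,0, 0.002,0,0,0,0,0,0]'|grep -E "eef|force: \["; python3 -m jog '[0.001,0,0,0,0,0,0, 0.001,0,0,0,0,0,0]'|grep -E "eef|force: \["
```

```text
eef_pos: [544.9, 108.1, 114.3]
force: [-0.7, 0.1, 0.1]
eef_pos: [547.0, 108.0, 114.3]
force: [-0.6, -0.9, 0.2]
eef_pos: [547.9, 107.9, 114.3]
force: [0.1, 0.1, 0.5]
```

```bash
for k in 1; do python3 -m jog '[0.001,0,0,0,0,0,0, 0.001,0,0,0,0,0,0]'; python3 -m jog '[0.001,0,0,0,0,0,0, 0.001,0,0,0,0,0,0]'; python3 -m jog '[0.001,0,0,0,0,0,0, 0.001,0,0,0,0,0,0]'; python3 -m jog '[0.001,0,0,0,0,0,0, 0.001,0,0,0,0,0,0]'; done|grep -E "eef|force: \["
```

```text
eef_pos: [548.9, 107.9, 114.3]
force: [-0.0, 0.1, 0.2]
eef_pos: [549.9, 107.8, 114.3]
force: [-0.7, 0.2, 0.1]
eef_pos: [550.8, 107.8, 114.2]
force: [0.2, 0.1, -0.0]
eef_pos: [551.3, 107.7, 114.2]
force: [-3.6, -0.5, 2.8]
```

```bash
for k in 1; do python3 -m jog '[0.001,0,0,0,0,0,0, 0.001,0,0,0,0,0,0]'; python3 -m jog '[0.001,0,0,0,0,0,0, 0.001,0,0,0,0,0,0]'; python3 -m jog '[0.001,0,0,0,0,0,0, 0.001,0,0,0,0,0,0]'; python3 -m jog '[0.001,0,0,0,0,0,0, 0.001,0,0,0,0,0,0]';python3 -m jog '[0.001,0,0,0,0,0,0, 0.001,0,0,0,0,0,0]'; done|grep -E "eef|force: \["
```

```text
eef_pos: [552.5, 107.6, 114.2]
force: [-2.9, 0.3, 1.3]
eef_pos: [553.9, 107.5, 114.2]
force: [-1.7, -0.0, 0.5]
eef_pos: [555.1, 107.5, 114.2]
force: [-1.5, -0.3, 0.1]
eef_pos: [556.2, 107.4, 114.3]
force: [-0.9, -0.9, -0.8]
eef_pos: [557.3, 107.5, 114.4]
force: [-0.2, 0.5, 0.4]
```

```bash
for k in 1; do python3 -m jog '[0.001,0,0,0,0,0,0, 0.002,0,0,0,0,0,0, 0.002,0,0,0,0,0,0]'; python3 -m jog '[0.001,0,0,0,0,0,0, 0.002,0,0,0,0,0,0, 0.002,0,0,0,0,0,0]'; python3 -m jog '[0.001,0,0,0,0,0,0, 0.001,0,0,0,0,0,0]'; python3 -m jog '[0.001,0,0,0,0,0,0, 0.001,0,0,0,0,0,0]';python3 -m jog '[0.001,0,0,0,0,0,0, 0.001,0,0,0,0,0,0]'; done|grep -E "eef|force: \["
```

```text
eef_pos: [559.2, 107.3, 114.4]
force: [-1.2, -0.4, -0.0]
eef_pos: [560.9, 107.2, 114.3]
force: [-0.6, -0.2, -0.1]
eef_pos: [561.9, 107.1, 114.3]
force: [-0.6, 0.1, -0.3]
eef_pos: [562.9, 107.0, 114.3]
force: [-0.3, -0.2, 0.2]
eef_pos: [563.8, 107.0, 114.3]
force: [0.0, 0.3, -0.6]
```

First click passed; the lever snapped clear of the finger. Now the second.

```bash
for k in 1; do python3 -m jog '[0.001,0,0,0,0,0,0, 0.001,0,0,0,0,0,0]'; python3 -m jog '[0.001,0,0,0,0,0,0, 0.001,0,0,0,0,0,0]'; python3 -m jog '[0.001,0,0,0,0,0,0, 0.001,0,0,0,0,0,0]'; python3 -m jog '[0.001,0,0,0,0,0,0, 0.001,0,0,0,0,0,0]';python3 -m jog '[0.001,0,0,0,0,0,0, 0.001,0,0,0,0,0,0]';python3 -m jog '[0.001,0,0,0,0,0,0, 0.001,0,0,0,0,0,0]';python3 -m jog '[0.001,0,0,0,0,0,0, 0.001,0,0,0,0,0,0]'; done|grep -E "eef|force: \["
```

```text
eef_pos: [564.3, 106.9, 114.2]
force: [-2.9, 0.5, 3.4]
eef_pos: [565.5, 106.8, 114.2]
force: [-3.9, 0.1, 2.0]
eef_pos: [566.9, 106.8, 114.2]
force: [-2.3, -0.6, 1.2]
eef_pos: [568.1, 106.7, 114.2]
force: [-0.0, -0.3, -0.3]
eef_pos: [569.1, 106.7, 114.3]
force: [-0.1, 0.1, 0.1]
eef_pos: [570.2, 106.7, 114.4]
force: [-0.6, -0.4, -0.4]
eef_pos: [571.2, 106.6, 114.5]
force: [-0.4, 0.5, -0.6]
```

```bash
for k in 1; do python3 -m jog '[0.001,0,0,0,0,0,0, 0.002,0,0,0,0,0,0, 0.002,0,0,0,0,0,0]'; python3 -m jog '[0.001,0,0,0,0,0,0, 0.002,0,0,0,0,0,0, 0.002,0,0,0,0,0,0]'; python3 -m jog '[0.001,0,0,0,0,0,0, 0.001,0,0,0,0,0,0]'; python3 -m jog '[0.001,0,0,0,0,0,0, 0.001,0,0,0,0,0,0]';python3 -m jog '[0.001,0,0,0,0,0,0, 0.001,0,0,0,0,0,0]'; done|grep -E "eef|force: \["
```

```text
eef_pos: [573.0, 106.4, 114.3]
force: [0.5, 0.3, -0.8]
eef_pos: [574.9, 106.3, 114.3]
force: [0.9, 0.4, -0.2]
eef_pos: [575.8, 106.3, 114.3]
force: [0.4, 0.6, -1.2]
eef_pos: [576.7, 106.2, 114.2]
force: [-0.2, -0.4, 0.3]
eef_pos: [577.3, 106.2, 114.3]
force: [-3.0, 0.0, 2.0]
```

Contact at 577 puts the lever in the second seat. I'll push past the crest at 583.5 and no further.

```bash
for k in 1; do python3 -m jog '[0.001,0,0,0,0,0,0, 0.001,0,0,0,0,0,0]'; python3 -m jog '[0.001,0,0,0,0,0,0, 0.001,0,0,0,0,0,0]'; python3 -m jog '[0.001,0,0,0,0,0,0, 0.001,0,0,0,0,0,0]'; python3 -m jog '[0.001,0,0,0,0,0,0, 0.001,0,0,0,0,0,0]';python3 -m jog '[0.001,0,0,0,0,0,0, 0.001,0,0,0,0,0,0]';python3 -m jog '[0.001,0,0,0,0,0,0, 0.001,0,0,0,0,0,0]';python3 -m jog '[0.001,0,0,0,0,0,0, 0.001,0,0,0,0,0,0]'; done|grep -E "eef|force: \["
```

```text
eef_pos: [578.5, 106.1, 114.2]
force: [-3.2, -0.5, 2.2]
eef_pos: [579.9, 106.0, 114.2]
force: [-1.8, -0.7, 0.6]
eef_pos: [581.0, 105.9, 114.2]
force: [-0.9, -0.1, -0.5]
eef_pos: [582.1, 105.8, 114.3]
force: [-1.1, 0.2, 0.4]
eef_pos: [583.2, 105.9, 114.4]
force: [-0.4, 0.8, 0.1]
eef_pos: [584.2, 105.9, 114.4]
force: [0.9, -0.1, 0.0]
eef_pos: [585.0, 105.8, 114.3]
force: [0.6, 0.1, -0.0]
```

```bash
for k in 1; do python3 -m jog '[0.001,0,0,0,0,0,0, 0.002,0,0,0,0,0,0, 0.002,0,0,0,0,0,0]';  python3 -m jog '[0.001,0,0,0,0,0,0, 0.0015,0,0,0,0,0,0, 0.0015,0,0,0,0,0,0]'; python3 -m jog '[-0.005,0,0,0,0,0,0, -0.012,0,0,0,0,0,0, -0.015,0,-0.01,0,0,0,0, -0.015,0,-0.035,0,0,0,0, -0.03,0,-0.07,0,0,0,0, -0.06,0,-0.11,0,0,0,0, -0.1,0.02,-0.11,0,0,0,0, -0.14,0.04,-0.11,0,0,0,0, -0.17,0.06,-0.11,0,0,0,0, -0.17,0.06,-0.11,0,0,0,0]'; done|grep -E "eef|force: \["
python3 - <<'E'
from h import *
c=vision.read_camera("scene"); np.savez("scene3.npz",**c); crop(c,250,390,140,290,4,"pics/s5.png"); t=vision.read_camera("top")
a=load("scene0.npz"); print(env.read_state()["t"])
d=cv2.absdiff(a["frame"],c["frame"]).max(2)[140:290,250:390]; print((d>60).sum())
E
```

```text
eef_pos: [586.9, 105.6, 114.3]
force: [-0.0, -0.1, 0.3]
eef_pos: [588.3, 105.5, 114.3]
force: [-0.1, -0.6, -0.2]
eef_pos: [410.4, 54.4, 224.5]
force: [-0.1, -0.4, 0.4]
23.1
2752
```

View pics/s5.png

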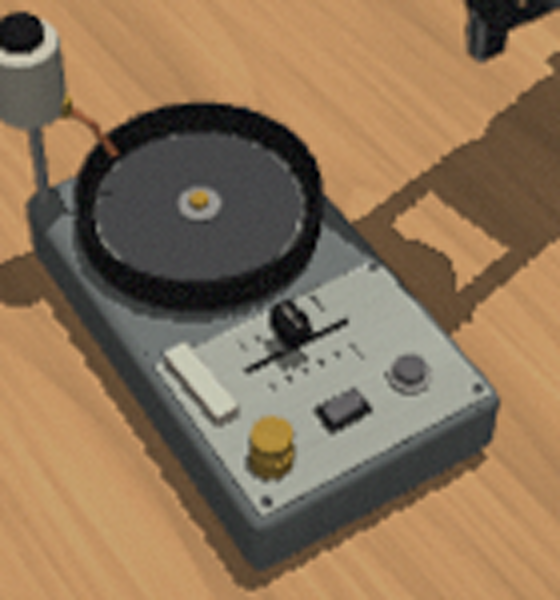

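The cap is now at crop (289,317), where 39 mm is predicted. The button is out, the rocker and loose items haven't moved, and the arm is clear.

```bash
python3 -c "
from plant import env
print(env.close_job())"
```

```text
the job is handed in; nothing more can be done
None
```

I slid the lever back to off, pressed the power button fully in and let it spring out, then left the lever in the third click; the job is handed in, but no verdict came back.

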